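# Set up a canvas and ready the priming brush

### The arm

A 7-joint arm with a two-finger parallel gripper is mounted at the origin on the work surface. World frame = base frame: x ahead of the robot, y to its left, z up, the work surface at z = 0. Lengths are in m, angles in rad, forces in N, time in s.
With the tool pointing down it reaches from about 0.4 to 0.85 m from the base axis. Payload 10.4 kg.
Tool frame: the origin (TCP) lies midway between the tips of the shut fingers; the grasp point (between the pads) lies 19 mm behind it; z points along the fingers, x is the direction in which the jaws open and shut, and the axes are right-handed (so a half turn about z gives the same grasp; the last joint's range is limited). The gripper opens to 85 mm and grips with 20 to 120 N. Pads are 22 mm wide; open, the fingers measure 114 mm over their backs; the gripper's body (76 mm by 85 mm) begins 54 mm behind the grasp point. The pads swing forward as they close: fully open they stand 13 mm farther back than shut.
Start: joints at [1.286, 0.332, -0.065, 1.46, 0.022, 1.35, -0.088], TCP at [0.162, -0.604, 0.231] pointing down, gripper open.
Joint ranges: [-2.6, 2.6], [-0.5, 2.12], [-1.47, 1.34], [0.16, 2.42], [-1.27, 4.41], [0.06, 2.06], [-2.6, 2.6]. Speed limits (rad/s): [2.22, 2.22, 2.79, 2.79, 3.14, 3.14, 3.14].

### API

Orientations are given as a unit quaternion [x, y, z, w].
In Python, from workcell import monitor, eyes, ticket, models gives the robot as it stands.
- The arm moves only by the tool servo_tool, never from a script. Its argument "motion" is a list of rows, each a list of 7 numbers: the opening, from 0 (shut) to 1 (fully open), then the shift along the tool's x, y, z in m, then the turn, a rotation vector about the tool's x, y, z in degrees. In form: [[fingers, tx, ty, tz, rx, ry, rz], ...]. A call has 1 to 20 rows; each row is the pose to reach, as a shift and turn from the pose commanded when the call began, along the tool's axes at that moment; what a row does not reach only later rows make up. A row lasts 1/8 s, in which the tool goes at most 62.5 mm and 10.7 degrees, less where a joint would pass 70% of its speed; a pose out of reach is approached as far as the arm can. A call with a gripper value outside its range is refused whole. The fingers move at their own pace and stop on an object; "grip_force" is the grip in N (left out, the last holds). Time passes only in rows, so rows that repeat a pose let the fingers close. It gives the time, the measured TCP pose, the force and the opening at its end, in the units of the state.
- monitor.get_obs(): the state, without advancing time (a new reading comes with each control period).
- eyes.camera(name): name is "side" or "top"; returns (picture, depth): 400x640x3 uint8, blue, green, red; 400x640 float32, m along the optical axis (not along the pixel's ray), 0 where there is no reading.
- eyes.camera_info(name): a dict with "intrinsics" (3x3 intrinsics, pixels), "extrinsics" (4x4, takes a point from world to camera coordinates). Camera axes: x right, y down, z forward; pixel columns grow to the right and rows downward; lengths in m; the calibration is good to about 2 mm. A picture is of the moment at which its call begins. camera_info takes no time and is no camera call.
- ticket.hand_in(): hands the job in, once; it reports no verdict.
Trained networks look in the newest picture that a camera, given by its name, has taken for a name from the list of things; names that differ only in an ending like _2 or _b are one class to them, and where a whole thing is asked for, a point or a joint stands for the part that bears it (a point fixed in the world has none). Each returns a list of dicts, best first, with "confidence" (0 to 1); they miss things now and then, are a little off and sometimes report something else, mostly with a low value. They report only what shows in the picture. A call takes as long as a camera call. They do not tell look-alikes from the thing itself.
- models.boxes_of(camera, thing): "point" ([x, y, z] in m, in the coordinates of the camera as it stood for that picture, good to about 4 mm: the middle of the surface that is visible of it).
The state is a dict: "clock": time; "joint_pos": joint angles; "joint_velocities": joint speeds; "tau": joint torques, N m; "position": TCP position; "ee_rot": TCP orientation; "ft_force": force on the tool from outside, world axes, zero at the start; "torque": the same for the moment, N m; "grip_width": opening from 0.0 (shut) to 1.0 (fully open).
Only numpy, scipy, OpenCV 4.12 (cv2) and the standard library are available. Lean on these libraries where they do the work, as an engineer would, in place of code of your own. Each camera call takes 0.05 s, during which the arm holds its last target. There are 200 camera calls.

### The job

First set the small linen canvas up on the sloped easel: flat against the board, near the middle, long way up the slope, with its lower short edge resting on the ledge, and let go of it. Then draw the wide flat brush out of the leaning holder, turn it level, and finish while still holding it like that, still, at least 18 cm above the table, with its bristles over the middle of the canvas. Leave the palette knife in the holder and everything else on the table where it is.

Things in the scene. Friction and masses are not known exactly. Their poses are not given: they have to be found in the camera images.
- canvas_mid (a point): centre of the small linen canvas, a solid flat block 90 x 60 x 18 mm, about 70 g, lying flat on the table at the start, its long side roughly across (along the table's y). x along its 90 mm length, y along its 60 mm width, z through its thickness (up). Both ends are alike.
- board: the easel's fixed dark wooden board, sloping 30 degrees, low edge towards the robot. Origin mid-board on its upper face, 62 mm above the table; x up the slope (-77 to +87 mm), y across (180 mm wide), z square out. Along the low edge runs a ledge: stop face at x = -60 mm, 16 mm high, 12 mm thick. A well placed canvas has its centre at x = -15, y = 0, z = 9 mm, its 90 mm side along x.
- easel: the whole easel that carries the board; origin on the table below the middle of the board; x the way the slope rises, away from the robot. Fixed; 160 x 180 mm on the table.
- ledge_middle (a point): middle of the ledge's foot, where its stop face meets the board's face (same axes as the board).
- holder: dark wooden brush holder, fixed; origin under the middle of its 150 x 150 x 12 mm foot plate. A block 130 mm wide (y), 31 mm thick leans 45 degrees towards x (away from the robot), its mouth 60 to 85 mm above the table. Two wells at y = +40 and -40 mm, 23 x 17 mm, 70 mm deep along the lean, open only at the mouth: one holds the brush, the other the palette knife.
- brush_mid (a point): half-way point of the wide flat brush, 230 mm long, 90 g: handle 20 wide x 13 thick x 150 mm, steel ferrule 50 x 15 x 30, stiff bristles 48 x 12 x 50. Leans 45 degrees in a well, bristles up, 70 mm of handle hidden; the 80 mm of bare handle is centred 5 mm below this point. z towards the bristles, y across its width (level), x thickness. Balances 10 to 20 mm above this point.
- bristles_mid (a point): middle of the brush's bristles, on the brush's centre line, 90 mm from its half-way point towards the bristle end (same axes as the brush).
- knife_mid (a point): palette knife standing in the other well, leaning in the same way: wooden handle 20 x 13 mm, 130 mm long, then a thin steel neck and a blade 24 mm wide, 228 mm in all. The point is on its centre line, 115 mm from the handle's end. z along it towards the blade. To be left alone.
- tape: roll of paper tape lying flat, 90 mm across, 24 mm high; origin under its centre. To be left alone.
- medium: amber glass jar with black cap, 52 mm across, 100 mm high; origin under its centre. To be left alone.
- cup: white cup, 80 mm across, 80 mm high; origin under its centre. To be left alone.
- tin: steel primer tin, 90 mm across, 100 mm high; origin under its centre. To be left alone.
- tube: aluminium paint tube lying on the table, 26 mm thick, 120 mm long; origin at its flat end, z along it. To be left alone.
- eraser: dark rubber block 55 x 30 x 18 mm; origin under its centre. To be left alone.
Things that resemble listed ones, but are neither listed nor needed, are in the scene too. Leave any green look-alike of the part that bears brush_mid alone. Leave any blue look-alike of the part that bears canvas_mid alone.

How it is judged:
By the outcome, as a careful person would: the job done as asked, in the order asked, and still so for the second after the job is handed in, while the arm keeps its last pose, push and grip.
It also fails if it takes over 58 s, if anything falls off the work surface, if the arm or the gripper's body presses on something with over 40 N, if the wrist force passes 120 N, or if a joint passes its speed limit or range.

## Working session

There is one attempt and no reset: what is moved stays moved. The work goes in short steps, Python scripts to look and compute and a tool call to move; the robot and the scene stay as the last step left them, time stands still between calls to the robot, and variables do not carry over. Pictures are saved under pics/ and viewed, about 8 in all and at most 12, crops included, and the job is handed in when it is done.

Besides the shell and the picture viewer there is one more tool, called after "Call:" as name(argument=value, ...) on one line, values as JSON. servo_tool: Moves the arm, as the interface text tells. Its arguments: {"type":"object","properties":{"motion":{"type":"array"},"grip_force":{"type":"number"}},"required":["motion"]}

```bash
mkdir -p pics
cat > h.py <<'E'
import numpy as np, cv2
from scipy.spatial.transform import Rotation as R
from workcell import monitor, eyes, ticket, models
def shot(n,fn=None):
    im,d=eyes.camera(n)
    if fn: cv2.imwrite('pics/'+fn,im); np.save('pics/'+fn[:-4]+'.npy',d)
    return im,d
def cloud(n,d):
    i=eyes.camera_info(n);K=np.array(i['intrinsics']);T=np.linalg.inv(np.array(i['extrinsics']))
    v,u=np.mgrid[:d.shape[0],:d.shape[1]]
    p=np.stack([(u-K[0,2])/K[0,0]*d,(v-K[1,2])/K[1,1]*d,d],-1)
    return p@T[:3,:3].T+T[:3,3]
def det(n,t):
    T=np.linalg.inv(np.array(eyes.camera_info(n)['extrinsics']))
    return [(round(o['confidence'],2),(T[:3,:3]@np.array(o['point'])+T[:3,3]).round(4)) for o in models.boxes_of(n,t)]
def proj(n,p):
    i=eyes.camera_info(n);T=np.array(i['extrinsics']);q=np.array(i['intrinsics'])@(T[:3,:3]@np.array(p)+T[:3,3]);return (q[:2]/q[2]).round()
E
python3 - <<'E'
from h import *
a,_=shot('top','t0.png');b,_=shot('side','s0.png')
for c in('top','side'):
    print(c,np.array(eyes.camera_info(c)['extrinsics']).round(3).tolist())
    for t in('canvas_mid','board','holder','brush_mid','knife_mid'):
        for r in det(c,t): print(c,t,r,proj(c,r[1]))
o=monitor.get_obs();print(o['position'],o['ee_rot'],o['clock'],o['ft_force'])
E
```

```text
top [[0.025, -1.0, 0.006, -0.015], [-0.991, -0.026, -0.131, 0.575], [0.131, -0.003, -0.991, 1.137], [0.0, 0.0, 0.0, 1.0]]
top canvas_mid (0.85, array([0.3478, 0.0423, 0.0198])) [299. 294.]
top canvas_mid (0.69, array([ 0.4825, -0.0095,  0.0152])) [322. 239.]
top board (0.68, array([0.4913, 0.2347, 0.0624])) [219. 231.]
top holder (0.65, array([ 0.4808, -0.2673,  0.0296])) [429. 242.]
top brush_mid (0.85, array([ 0.2152, -0.3113,  0.0137])) [447. 355.]
top brush_mid (0.22, array([0.4964, 0.2369, 0.0667])) [218. 229.]
top knife_mid (0.83, array([ 0.5639, -0.2488,  0.1304])) [431. 202.]
top knife_mid (0.74, array([0.493 , 0.2363, 0.0647])) [218. 231.]
side [[0.823, -0.569, 0.008, -0.438], [-0.426, -0.626, -0.654, 0.325], [0.377, 0.534, -0.757, 0.902], [0.0, 0.0, 0.0, 1.0]]
side canvas_mid (0.8, array([ 0.4755, -0.0158,  0.0203])) [315. 243.]
side canvas_mid (0.65, array([0.3402, 0.0397, 0.019 ])) [257. 253.]
side canvas_mid (0.62, array([ 0.5577, -0.3257,  0.1422])) [434. 296.]
side canvas_mid (0.4, array([0.7113, 0.2938, 0.0815])) [323. 125.]
side board (0.64, array([0.4916, 0.2276, 0.0639])) [271. 171.]
side holder (0.78, array([ 0.461 , -0.2869,  0.0403])) [379. 328.]
side holder (0.25, array([0.4929, 0.2281, 0.0614])) [272. 171.]
side holder (0.16, array([ 0.6438, -0.0153,  0.0151])) [367. 215.]
side brush_mid (0.83, array([ 0.5614, -0.3244,  0.1426])) [435. 294.]
side brush_mid (0.57, array([ 0.3112, -0.3085,  0.0144])) [327. 382.]
side knife_mid (0.97, array([ 0.5639, -0.2479,  0.1314])) [409. 269.]
[ 0.1617565  -0.60372853  0.23133845] [ 7.93329654e-01 -6.08792294e-01  3.80715327e-05  3.25857114e-05] 0.6 [-0.43140882  0.206211   -0.61461372]
```

View pics/t0.png

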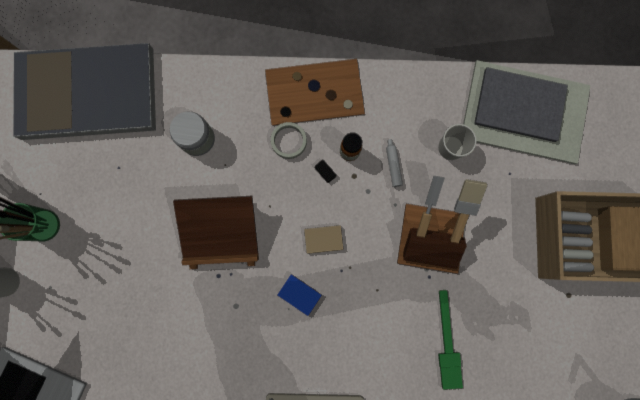

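View pics/s0.png

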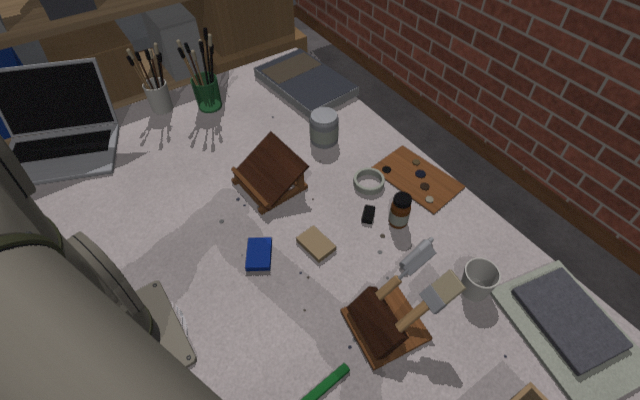

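Top view: the linen canvas is at (323,240), with its blue look-alike at (300,294). The brush in the holder's right well has its bristles at (472,195), the knife is at (430,200), and the green look-alike lies at (450,345). The easel is at (217,230). In the side view the same things appear: canvas (315,243), brush bristles (445,290), knife (415,255). I choose the beige canvas and the beige-bristled brush.

```bash
cat > m.py <<'E'
from h import *
t=cv2.imread('pics/t0.png');s=cv2.imread('pics/s0.png')
ct=cloud('top',np.load('pics/t0.npy'));cs=cloud('side',np.load('pics/s0.npy'))
def sel(c,lo,hi): return ((c>lo)&(c<hi)).all(-1)
# canvas
for n,c in(('top',ct),('side',cs)):
    m=sel(c,[.42,-.09,.012],[.54,.06,.03]); p=c[m]
    r=cv2.minAreaRect(p[:,:2].astype(np.float32)); print(n,'canvas',r,p[:,2].mean(),m.sum())
# board
for n,c in(('top',ct),('side',cs)):
    p=c[sel(c,[.42,.15,.04],[.58,.33,.10])]; 
    for _ in range(4):
        A=np.c_[p[:,:2],np.ones(len(p))];k=np.linalg.lstsq(A,p[:,2],rcond=None)[0];e=A@k-p[:,2];q=p[abs(e)<max(.003,e.std()*1.5)]; p=q
    nrm=np.array([-k[0],-k[1],1]);nrm/=np.linalg.norm(nrm);print(n,'board n',nrm,np.degrees(np.arccos(nrm[2])),'yaw',np.degrees(np.arctan2(-nrm[1],-nrm[0])))
    a=c[sel(c,[.38,.1,.02],[.62,.37,.13])]; a=a[abs((a-p.mean(0))@nrm)<.005]
    r=cv2.minAreaRect(a[:,:2].astype(np.float32));print(' rect',r,'d',p.mean(0), len(a))
# brush: tan/grey points above holder
for n,c in(('top',ct),('side',cs)):
    m=sel(c,[.5,-.40,.115],[.72,-.285,.24]); p=c[m]
    mu=p.mean(0);w,v=np.linalg.eigh(np.cov(p.T));print(n,'brush',mu,v[:,2],v[:,0],len(p),'ext',np.ptp((p-mu)@v,axis=0), p.min(0),p.max(0))
cv2.imwrite('pics/c.png',np.hstack([cv2.resize(t[160:300,170:330],None,fx=2.4,fy=2.4),cv2.resize(t[160:300,390:500],None,fx=2.4,fy=2.4)]))
E
python3 m.py
```

```text
top canvas ((0.48257315158843994, -0.011685904115438461), (0.06020895019173622, 0.08995171636343002), 7.265202522277832) 0.01882155187263985 906
side canvas ((0.47974857687950134, -0.011582855135202408), (0.06212764233350754, 0.09090068936347961), 8.258641242980957) 0.018429190698149158 731
top board n [-0.48978558 -0.03846846  0.87099384] 29.42566426063411 yaw 4.490872974277603
 rect ((0.48882684111595154, 0.239454448223114), (0.1549866497516632, 0.1819414496421814), 4.319183826446533) d [0.50014547 0.24053935 0.07060984] 4524
side board n [-0.49381203 -0.03899854  0.86869373] 29.6928044974777 yaw 4.515531421823378
 rect ((0.4894781708717346, 0.2398933470249176), (0.14581356942653656, 0.18515415489673615), 4.095643043518066) d [0.49818113 0.2358126  0.07007195] 2850
top brush [ 0.57103186 -0.32755234  0.15394892] [-0.75819057  0.11536405 -0.64174621] [ 0.6294431  -0.12732575 -0.76654389] 878 ext [0.01759818 0.05031356 0.10637477] [ 0.52291553 -0.35607739  0.11501354] [ 0.61087216 -0.30045294  0.18347061]
side brush [ 0.56740321 -0.33011825  0.15231488] [-0.75646847  0.10474363 -0.64558828] [ 0.64359626 -0.05639723 -0.76328449] 1176 ext [0.01725672 0.05125477 0.10279116] [ 0.52241965 -0.35652945  0.11520361] [ 0.61068055 -0.30068903  0.18317736]
```

View pics/c.png

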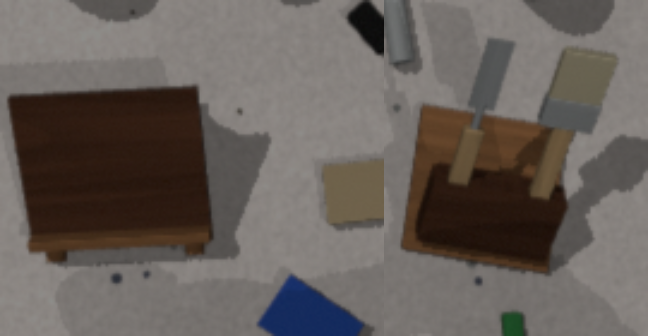

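The crop confirms the choice: beige canvas at (355,192), empty board, and brush to the right of the knife in the holder. Next I refine the brush axis and compute the first move.

```bash
cat >> h.py <<'E'
def Rz(d): return R.from_euler('z',d,degrees=True).as_matrix()
def down(yaw): # tool z down, tool x at yaw
    x=Rz(yaw)[:,0];z=np.array([0,0,-1.]);return np.c_[x,np.cross(z,x),z]
def frame(x,z):
    z=np.array(z,float);z/=np.linalg.norm(z);x=np.array(x,float);x-=z*(x@z);x/=np.linalg.norm(x);return np.c_[x,np.cross(z,x),z]
def rel(p,Rt,base=None):
    o=monitor.get_obs();R0=R.from_quat(o['ee_rot']).as_matrix();P0=np.array(o['position'])
    if base is not None: P0,R0=base
    return np.r_[(R0.T@(np.array(p)-P0)).round(4),R.from_matrix(R0.T@Rt).as_rotvec(degrees=True).round(2)].tolist()
def st():
    o=monitor.get_obs();M=R.from_quat(o['ee_rot']).as_matrix()
    print('t',round(o['clock'],2),'p',np.round(o['position'],4),'x',M[:,0].round(3),'z',M[:,2].round(3),'F',np.round(o['ft_force'],1),'g',round(o['grip_width'],3),'j',np.round(o['joint_pos'],2))
E
python3 - <<'E'
from h import *
exec(open('m.py').read().split('# canvas')[0])
for n,c in(('top',ct),('side',cs)):
    # holder foot plate
    p=c[sel(c,[.36,-.40,.006],[.6,-.16,.019])];print(n,'foot',cv2.minAreaRect(p[:,:2].astype(np.float32)),len(p))
    # brush slices along lean
    p=c[sel(c,[.49,-.40,.085],[.72,-.285,.24])]
    yaw=-9;a=Rz(yaw)@[.7071,0,.7071];w=Rz(yaw)[:,1]; N=np.cross(a,w) 
    s=p@a;
    for lo in np.arange(s.min(),s.max(),.01):
        q=p[(s>=lo)&(s<lo+.01)]
        if len(q)>8:
            y=q@w;x=q@N;print('  s%.3f n%d y[%.4f %.4f] mid %.4f nrm med %.4f'%(lo,len(q),*np.percentile(y,[2,98]),np.percentile(y,[2,98]).mean(),np.median(x)))
st()
P=[.481,-.0116,.14];print(rel(P,down(7.7)));
for t in('ledge_middle','brush_mid'): print(t,det('top',t),det('side',t))
E
```

```text
top foot ((0.47808748483657837, -0.2792798578739166), (0.2350686937570572, 0.23208536207675934), 2.0558481216430664) 1554
  s0.439 n25 y[-0.2453 -0.2269] mid -0.2361 nrm med -0.3197
  s0.449 n35 y[-0.2464 -0.2268] mid -0.2366 nrm med -0.3204
  s0.459 n35 y[-0.2454 -0.2269] mid -0.2362 nrm med -0.3215
  s0.469 n34 y[-0.2452 -0.2264] mid -0.2358 nrm med -0.3223
  s0.479 n39 y[-0.2452 -0.2265] mid -0.2358 nrm med -0.3222
  s0.489 n35 y[-0.2443 -0.2257] mid -0.2350 nrm med -0.3240
  s0.499 n55 y[-0.2604 -0.2111] mid -0.2357 nrm med -0.3233
  s0.509 n92 y[-0.2582 -0.2110] mid -0.2346 nrm med -0.3229
  s0.519 n90 y[-0.2599 -0.2108] mid -0.2353 nrm med -0.3239
  s0.529 n104 y[-0.2588 -0.2109] mid -0.2349 nrm med -0.3245
  s0.539 n91 y[-0.2588 -0.2117] mid -0.2353 nrm med -0.3260
  s0.549 n96 y[-0.2578 -0.2117] mid -0.2347 nrm med -0.3265
  s0.559 n93 y[-0.2581 -0.2117] mid -0.2349 nrm med -0.3276
  s0.569 n97 y[-0.2570 -0.2112] mid -0.2341 nrm med -0.3276
  s0.579 n117 y[-0.2573 -0.2119] mid -0.2346 nrm med -0.3296
side foot ((0.46817970275878906, -0.272025465965271), (0.21042022109031677, 
[... 727 characters left out ...]
0.2588 -0.2131] mid -0.2360 nrm med -0.3260
  s0.559 n135 y[-0.2591 -0.2127] mid -0.2359 nrm med -0.3266
  s0.569 n130 y[-0.2586 -0.2120] mid -0.2353 nrm med -0.3271
  s0.579 n96 y[-0.2584 -0.2136] mid -0.2360 nrm med -0.3286
t 0.6 p [ 0.1618 -0.6037  0.2313] x [ 0.259 -0.966  0.   ] z [ 0. -0. -1.] F [-0.4  0.2 -0.6] g 0.998 j [ 1.29  0.33 -0.06  1.46  0.02  1.35 -0.09]
[-0.4894, -0.4616, 0.0913, 0.0, -0.0, -82.7]
ledge_middle [(0.71, array([0.498 , 0.2392, 0.0665]))] [(0.82, array([0.4873, 0.2346, 0.0667]))]
brush_mid [(0.85, array([ 0.2152, -0.3113,  0.0137])), (0.22, array([0.4964, 0.2369, 0.0667]))] [(0.83, array([ 0.5614, -0.3244,  0.1426])), (0.57, array([ 0.3112, -0.3085,  0.0144]))]
```

Call:
servo_tool(motion=[[1, -0.489, -0.462, 0, 0, 0, -82.7], [1, -0.489, -0.462, 0, 0, 0, -82.7], [1, -0.489, -0.462, 0, 0, 0, -82.7], [1, -0.489, -0.462, 0, 0, 0, -82.7], [1, -0.489, -0.462, 0, 0, 0, -82.7], [1, -0.489, -0.462, 0, 0, 0, -82.7], [1, -0.489, -0.462, 0, 0, 0, -82.7], [1, -0.489, -0.462, 0, 0, 0, -82.7], [1, -0.489, -0.462, 0, 0, 0, -82.7], [1, -0.489, -0.462, 0, 0, 0, -82.7], [1, -0.489, -0.462, 0, 0, 0, -82.7], [1, -0.489, -0.462, 0, 0, 0, -82.7], [1, -0.489, -0.462, 0.05, 0, 0, -82.7], [1, -0.489, -0.462, 0.11, 0, 0, -82.7], [1, -0.489, -0.462, 0.14, 0, 0, -82.7], [1, -0.489, -0.462, 0.14, 0, 0, -82.7]], grip_force=30)

```text
clock: 2.8
position: [0.4798, -0.0125, 0.0897]
ee_rot: [0.998, 0.067, -0.002, -0.0]
ft_force: [-0.2, 0.1, 0.9]
grip_width: 0.997
```

Run:
```python
from h import *
st(); shot('side','s1.png')
print(rel([.481,-.0116,0.0],down(7.7)))
```

```text
t 2.8 p [ 0.4798 -0.0125  0.0897] x [ 0.991  0.133 -0.004] z [-0.004  0.    -1.   ] F [-0.2  0.1  0.9] g 0.997 j [ 0.63  0.24 -0.76  1.96  0.19  1.02 -0.08]
[0.0001, -0.0008, 0.0914, -0.01, 0.06, -0.04]
```

View pics/s1.png

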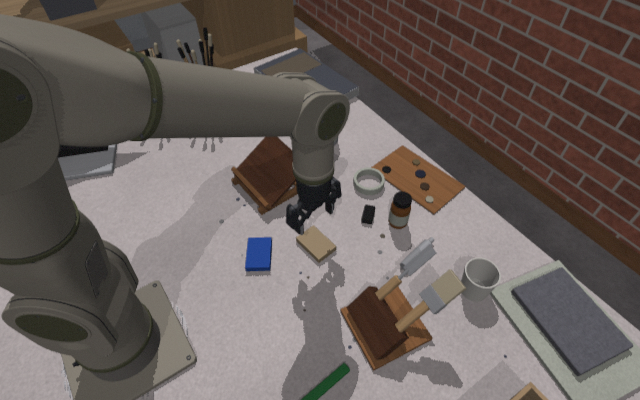

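Gripper open above the beige canvas (at 315,243); blue block (258,253) is clear.

Call:
servo_tool(motion=[[1, 0, -0.001, 0.05, 0, 0, 0], [1, 0, -0.001, 0.075, 0, 0, 0], [1, 0, -0.001, 0.09, 0, 0, 0], [1, 0, -0.001, 0.09, 0, 0, 0], [0, 0, -0.001, 0.09, 0, 0, 0], [0, 0, -0.001, 0.09, 0, 0, 0], [0, 0, -0.001, 0.09, 0, 0, 0], [0, 0, -0.001, 0.09, 0, 0, 0], [0, 0, -0.001, 0.09, 0, 0, 0]], grip_force=30)

```text
clock: 3.98
position: [0.4824, -0.011, 0.0027]
ee_rot: [0.998, 0.067, 0.001, 0.0]
ft_force: [-1.1, -0.3, 6.1]
grip_width: 0.694
```

Call:
servo_tool(motion=[[0, 0, 0, -0.04, 0, 0, 0], [0, 0, 0, -0.1, 0, 0, 0], [0, 0, 0, -0.16, 0, 0, 0], [0, 0, 0, -0.18, 0, 0, 0], [0, 0, 0, -0.18, 0, 0, 0]])

```text
clock: 4.6
position: [0.4824, -0.0109, 0.1833]
ee_rot: [0.998, 0.067, 0.002, 0.001]
ft_force: [-0.6, -0.4, -0.8]
grip_width: 0.691
```

```bash
cat >> h.py <<'E'
BO=np.array([.485,.2393,.062]); BR=Rz(4.4)@R.from_euler('y',-30,degrees=True).as_matrix()
ER=frame(BR[:,1],-BR[:,2])
def ontoboard(c,off=.0063): # canvas centre in board coords -> TCP
    return BO+BR@np.array(c)-BR[:,2]*off
E
python3 - <<'E'
from h import *
st()
print(BR.round(3))
print(rel(ontoboard([-.008,0,.009+.06]),ER)); print(ontoboard([-.008,0,.069]))
p,_=[shot('side','s2.png') for _ in(0,)][0]
E
```

```text
t 4.6 p [ 0.4824 -0.0109  0.1833] x [0.991 0.134 0.004] z [ 0.004 -0.002 -1.   ] F [-0.6 -0.4 -0.8] g 0.691 j [ 0.69  0.11 -0.8   1.86  0.09  1.2  -0.  ]
[[ 0.863 -0.077 -0.499]
 [ 0.066  0.997 -0.038]
 [ 0.5    0.     0.866]]
[-0.0024, -0.2499, 0.0705, -23.74, 22.57, -84.56]
[0.44683461 0.23636333 0.11229979]
```

Call:
servo_tool(motion=[[0, -0.002, -0.03, 0, -2.4, 2.3, -8.5], [0, -0.002, -0.06, 0, -4.8, 4.6, -17], [0, -0.002, -0.09, 0, -7.2, 6.8, -25.5], [0, -0.002, -0.12, 0, -9.6, 9, -34], [0, -0.002, -0.15, 0, -12, 11.3, -42.5], [0, -0.002, -0.18, 0, -14.4, 13.6, -51], [0, -0.002, -0.21, 0, -16.8, 15.8, -59.5], [0, -0.002, -0.24, 0, -19.2, 18, -68], [0, -0.002, -0.25, 0, -21.6, 20.3, -76.5], [0, -0.002, -0.25, 0, -23.74, 22.57, -84.56], [0, -0.002, -0.25, 0.03, -23.74, 22.57, -84.56], [0, -0.002, -0.25, 0.06, -23.74, 22.57, -84.56], [0, -0.002, -0.25, 0.07, -23.74, 22.57, -84.56], [0, -0.002, -0.25, 0.07, -23.74, 22.57, -84.56], [0, -0.002, -0.25, 0.07, -23.74, 22.57, -84.56]])

```text
clock: 6.52
position: [0.4457, 0.2366, 0.1112]
ee_rot: [0.657, 0.709, 0.189, 0.174]
ft_force: [0.1, -0.8, -0.1]
grip_width: 0.691
```

Run:
```python
from h import *
st()
print(rel(ontoboard([-.008,0,.012]),ER))
a,d=shot('side','s3.png');b,e=shot('top','t3.png')
cv2.imwrite('pics/c3.png',np.hstack([cv2.resize(a[60:260,180:380],(400,400)),cv2.resize(b[150:300,140:290],(400,400))]))
```

```text
t 6.53 p [0.4457 0.2366 0.1112] x [-0.077  0.997  0.002] z [ 0.495  0.04  -0.868] F [ 0.1 -0.8 -0.1] g 0.691 j [ 0.47 -0.09 -1.2   2.26  0.46  0.55  0.54]
[-0.0005, 0.0017, 0.0566, -0.25, -0.11, -0.05]
```

View pics/c3.png

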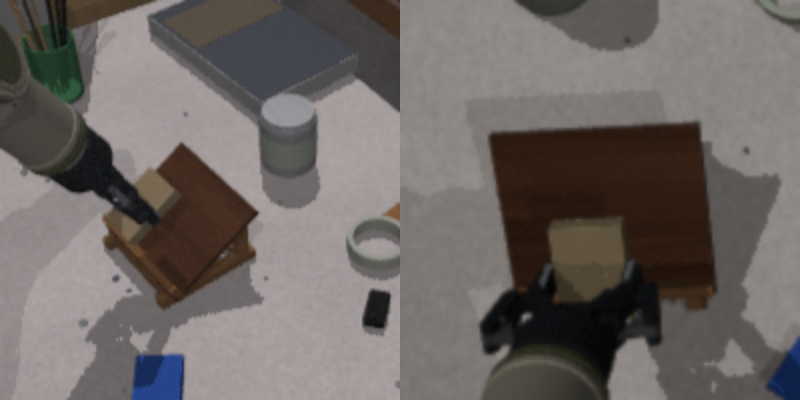

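The canvas is square over the board and above the ledge, in the lower middle of the board (side ~(145,205), top ~(588,262) in the crop).

Call:
servo_tool(motion=[[0, -0.0005, 0.0015, 0.025, -0.25, -0.1, 0], [0, -0.0005, 0.0015, 0.045, -0.25, -0.1, 0], [0, -0.0005, 0.0015, 0.054, -0.25, -0.1, 0], [0, -0.0005, 0.0015, 0.057, -0.25, -0.1, 0], [0, -0.0005, 0.0015, 0.059, -0.25, -0.1, 0], [0, -0.0005, 0.0015, 0.06, -0.25, -0.1, 0], [0, -0.0005, 0.0015, 0.06, -0.25, -0.1, 0]])

```text
clock: 7.5
position: [0.4771, 0.2386, 0.0604]
ee_rot: [0.656, 0.708, 0.19, 0.176]
ft_force: [-0.4, 0.3, -1.6]
grip_width: 0.69
```

Run:
```python
from h import *
st(); o=monitor.get_obs()
print('F board',(BR.T@o['ft_force']).round(1),'tcp board',(BR.T@(o['position']-BO)).round(4))
```

```text
t 7.5 p [0.4771 0.2386 0.0604] x [-0.076  0.997 -0.   ] z [ 0.5    0.038 -0.865] F [-0.4  0.3 -1.6] g 0.69 j [ 0.39  0.25 -1.18  2.24  1.06  0.63  0.08]
F board [-1.1  0.3 -1.2] tcp board [-0.0077 -0.0001  0.0026]
```

Call:
servo_tool(motion=[[0, 0, 0, 0.001, 0, 0, 0], [0, 0, 0, 0.002, 0, 0, 0], [0, 0, 0, 0.002, 0, 0, 0]])

```text
clock: 7.88
position: [0.4779, 0.2387, 0.0591]
ee_rot: [0.656, 0.708, 0.19, 0.177]
ft_force: [-21.0, -8.0, 28.3]
grip_width: 0.694
```

Call:
servo_tool(motion=[[0, 0, -0.002, 0.002, 0, 0, 0], [0, 0, -0.004, 0.002, 0, 0, 0], [0, 0, -0.006, 0.002, 0, 0, 0], [0, 0, -0.008, 0.002, 0, 0, 0], [0, 0, -0.008, 0.002, 0, 0, 0]])

```text
clock: 8.5
position: [0.4738, 0.2396, 0.0547]
ee_rot: [0.656, 0.708, 0.192, 0.177]
ft_force: [-4.9, -1.0, 18.0]
grip_width: 0.693
```

```bash
cat >> h.py <<'E'
def bst():
    o=monitor.get_obs()
    print('F board',(BR.T@o['ft_force']).round(1),'tcp board',(BR.T@(o['position']-BO)).round(4))
E
python3 -c "
from h import *
st();bst()"
```

```text
t 8.5 p [0.4738 0.2396 0.0547] x [-0.077  0.997  0.001] z [ 0.503  0.039 -0.863] F [-4.9 -1.  18. ] g 0.693 j [ 0.37  0.25 -1.17  2.25  1.09  0.63  0.04]
F board [ 4.7 -0.6 18.1] tcp board [-0.0133  0.0011 -0.0007]
```

Call:
servo_tool(motion=[[0, 0, 0, -0.002, 0, 0, 0], [0, 0, -0.0015, -0.002, 0, 0, 0], [0, 0, -0.003, -0.002, 0, 0, 0], [0, 0, -0.003, -0.002, 0, 0, 0]])

```text
clock: 9.0
position: [0.4723, 0.2391, 0.056]
ee_rot: [0.656, 0.708, 0.193, 0.178]
ft_force: [15.7, 0.7, 6.3]
grip_width: 0.693
```

```bash
python3 -c "
from h import *
st();bst()"
```

```text
t 9.0 p [0.4723 0.2391 0.056 ] x [-0.076  0.997  0.001] z [ 0.505  0.04  -0.862] F [15.7  0.7  6.3] g 0.693 j [ 0.37  0.24 -1.18  2.26  1.08  0.62  0.04]
F board [16.8 -0.5 -2.4] tcp board [-0.014   0.0007  0.0011]
```

Call:
servo_tool(motion=[[0, 0, 0.0007, 0.0012, 0, 0, 0], [0, 0, 0.0007, 0.0012, 0, 0, 0], [1, 0, 0.0007, 0.0012, 0, 0, 0], [1, 0, 0.0007, 0.0012, 0, 0, 0], [1, 0, 0.0007, 0.0012, 0, 0, 0], [1, 0, 0.0007, 0.0012, 0, 0, 0], [1, 0, 0.0007, -0.01, 0, 0, 0], [1, 0, 0.0007, -0.04, 0, 0, 0], [1, 0, 0.0007, -0.1, 0, 0, 0], [1, 0, 0.0007, -0.15, 0, 0, 0], [1, 0, 0.0007, -0.15, 0, 0, 0]])

```text
clock: 10.38
position: [0.4004, 0.2256, 0.1692]
ee_rot: [0.659, 0.707, 0.183, 0.18]
ft_force: [1.5, -0.5, -1.5]
grip_width: 0.999
```

Run:
```python
from h import *
st()
a,d=shot('side','s4.png');b,e=shot('top','t4.png')
cv2.imwrite('pics/c4.png',np.hstack([cv2.resize(a[100:250,200:350],(400,400)),cv2.resize(b[160:290,150:280],(400,400))]))
for n,x in(('side',d),('top',e)):
    q=(cloud(n,x)-BO)@BR; m=((q>[-.075,-.06,.014])&(q<[.05,.06,.023])).all(-1);p=q[m];print(n,cv2.minAreaRect(p[:,:2].astype(np.float32)),p[:,2].mean(),p[:,2].std(),len(p))
    m=((q>[-.072,-.088,.01])&(q<[-.05,-.04,.022])).all(-1);print('ledge top z,x',q[m].mean(0),q[m].min(0),q[m].max(0))
```

```text
t 10.38 p [0.4004 0.2256 0.1692] x [-0.066  0.998 -0.012] z [ 0.495  0.022 -0.868] F [ 1.5 -0.5 -1.5] g 0.999 j [ 0.27 -0.39 -0.97  2.28 -0.    0.68  0.92]
side ((-0.020211825147271156, -0.0011398494243621826), (0.1174565777182579, 0.10190189629793167), 89.96734619140625) 0.018201516595843566 0.0018484762668222994 708
ledge top z,x [-0.06464425 -0.06446578  0.01611254] [-0.07118171 -0.08670923  0.01014129] [-0.05879638 -0.04109887  0.02084699]
top ((-0.017395783215761185, -0.0007045045495033264), (0.11870432645082474, 0.10325265675783157), 89.69075775146484) 0.017481131280309044 0.0017792849416494404 1064
ledge top z,x [-0.06176983 -0.0644907   0.0149713 ] [-0.06942817 -0.08767693  0.01014161] [-0.05510595 -0.04023837  0.02034752]
```

View pics/c4.png

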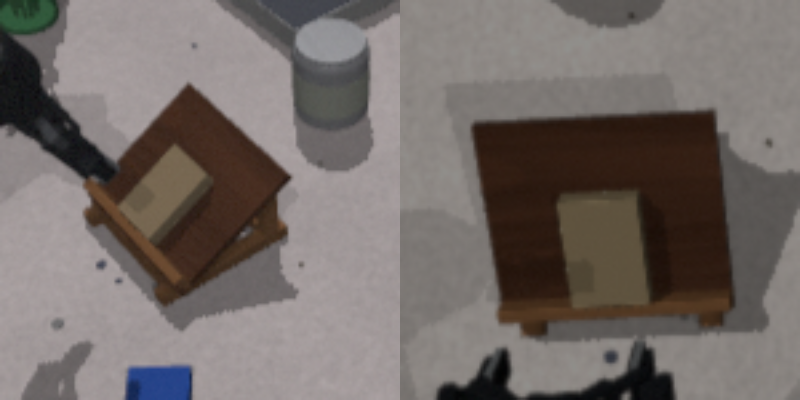

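Canvas lies flat, long way up, against the ledge and centred (side crop (165,195), top crop (605,250)). Next, the brush.

```bash
cat >> h.py <<'E'
_a9=Rz(-9)@[.7071,0,.7071];_w9=Rz(-9)[:,1];_N9=np.cross(_a9,_w9)
G=_a9*.476+_w9*(-.2361)+_N9*(-.3284)
ba=Rz(-8.4)@[np.cos(np.radians(42)),0,np.sin(np.radians(42))];bw=Rz(-8.4)[:,1];bN=np.cross(ba,bw)
GR=frame(bw,-bN)
E
python3 - <<'E'
from h import *
st();print(G.round(4),ba.round(3))
o=monitor.get_obs();R0=R.from_quat(o['ee_rot']).as_matrix();P=np.array(o['position'])
pre=G+bN*.103
print(pre);print('lift',rel(P+[0,-.0,.10],R0));print('mid',rel((P+pre)/2+[0,0,.07],R0));print('pre',rel(pre,GR))
E
```

```text
t 10.47 p [0.4011 0.2306 0.1747] x [-0.074  0.997 -0.01 ] z [ 0.505  0.029 -0.863] F [-0.8  0.3 -0.2] g 0.998 j [ 0.26 -0.4  -0.96  2.27 -0.    0.68  0.91]
[ 0.5249 -0.3222  0.1044] [ 0.735 -0.109  0.669]
[ 0.4566732  -0.31210366  0.18091188]
lift [-0.001, 0.0505, -0.0863, 0.0, 0.0, 0.0]
mid [-0.2733, 0.0422, -0.0569, 0.0, 0.0, 0.0]
pre [-0.5453, 0.0137, 0.007, -11.54, -7.02, 10.54]
```

Call:
servo_tool(motion=[[1, -0.03, 0.02, -0.02, 0, 0, 0], [0.65, -0.08, 0.04, -0.05, -2, -1, 2], [0.65, -0.13, 0.042, -0.057, -4, -2, 4], [0.65, -0.18, 0.042, -0.057, -5, -3, 5], [0.65, -0.23, 0.042, -0.057, -6, -4, 6], [0.65, -0.28, 0.042, -0.057, -7, -5, 7], [0.65, -0.33, 0.04, -0.05, -8, -5, 8], [0.65, -0.38, 0.035, -0.04, -9, -6, 9], [0.65, -0.43, 0.03, -0.025, -10, -7, 10], [0.65, -0.48, 0.02, -0.01, -11, -7, 10.5], [0.65, -0.53, 0.014, 0, -11.5, -7, 10.5], [0.65, -0.545, 0.014, 0.007, -11.5, -7, 10.5], [0.65, -0.545, 0.014, 0.007, -11.5, -7, 10.5], [0.65, -0.545, 0.014, 0.007, -11.5, -7, 10.5]])

```text
clock: 12.22
position: [0.4544, -0.3141, 0.1766]
ee_rot: [0.708, 0.611, 0.229, 0.269]
ft_force: [0.2, -0.3, -0.5]
grip_width: 0.651
```

Run:
```python
from h import *
st();print(GR.round(3).tolist())
print('pre',rel(G+bN*.103,GR));print('grasp',rel(G-bN*.017,GR))
a,d=shot('side','s5.png')
p=cloud('side',d);m=((p>[.49,-.40,.085])&(p<[.72,-.285,.24])).all(-1);q=p[m];s=q@ba
for lo in np.arange(.40,.56,.02):
    k=q[(s>=lo)&(s<lo+.02)]
    if len(k)>8:print(round(lo,2),len(k),((np.percentile(k@bw,[2,98]).mean())-G@bw).round(4),(np.median(k@bN)-G@bN).round(4))
print('s G',G@ba)
cv2.imwrite('pics/c5.png',cv2.resize(a[180:380,300:500],(500,500)))
```

```text
t 12.22 p [ 0.4544 -0.3141  0.1766] x [ 0.148  0.989 -0.005] z [ 0.653 -0.102 -0.75 ] F [ 0.2 -0.3 -0.5] g 0.651 j [-0.04 -0.22  0.75  2.3  -0.54  0.45  2.59]
[[0.146, 0.735, 0.662], [0.989, -0.109, -0.098], [-0.0, 0.669, -0.743]]
pre [0.0023, 0.0043, -0.002, -0.62, 0.32, 0.11]
grasp [0.003, 0.0056, 0.118, -0.62, 0.32, 0.11]
0.44 21 -0.0011 0.0079
0.46 103 -0.0008 0.0073
0.48 103 -0.0006 0.0069
0.5 122 -0.0025 0.0074
0.52 256 -0.0007 0.0082
0.54 267 -0.0004 0.007
0.56 258 -0.0006 0.0064
s G 0.4906695440276846
```

View pics/c5.png

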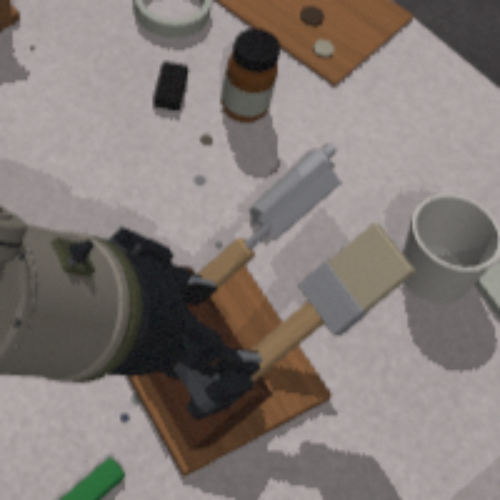

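Gripper (crop (230,380)) is lined up behind the brush handle, the knife is clear, but joint 7 is at its limit (2.59), so I'll turn the tool half a turn.

Call:
servo_tool(motion=[[0.65, 0, 0, -0.02, 0, 0, -8], [0.65, 0, 0, -0.02, 0, 0, -16], [0.65, 0, 0, -0.02, 0, 0, -16]])

```text
clock: 12.65
position: [0.4418, -0.3121, 0.1928]
ee_rot: [0.616, 0.703, 0.19, 0.3]
ft_force: [-0.3, 0.7, 0.5]
grip_width: 0.647
```

```bash
python3 -c "
from h import *
st()"
```

```text
t 12.65 p [ 0.4418 -0.3121  0.1928] x [-0.061  0.98  -0.187] z [ 0.656 -0.102 -0.748] F [-0.3  0.7  0.5] g 0.647 j [-0.19 -0.37  0.86  2.31 -0.21  0.46  2.59]
```

Call:
servo_tool(motion=[[0.65, 0, 0, 0, 0, 0, 10], [0.65, 0, 0, 0, 0, 0, 20], [0.65, 0, 0, 0, 0, 0, 30], [0.65, 0, 0, 0, 0, 0, 40], [0.65, 0, 0, 0, 0, 0, 50], [0.65, 0, 0, 0, 0, 0, 60]])

```text
clock: 13.4
position: [0.4413, -0.3128, 0.1915]
ee_rot: [0.887, 0.297, 0.314, 0.163]
ft_force: [-0.1, -0.5, -0.2]
grip_width: 0.649
```

```bash
python3 -c "
from h import *
st();print(rel(G+bN*.103,frame(-bw,-bN)))"
```

```text
t 13.4 p [ 0.4413 -0.3128  0.1915] x [0.627 0.628 0.46 ] z [ 0.654 -0.103 -0.75 ] F [-0.1 -0.5 -0.2] g 0.649 j [ 0.07 -0.26  0.65  2.3  -0.49  0.49  1.77]
[0.0052, 0.0009, 0.0179, 0.7, 0.51, 135.5]
```

Call:
servo_tool(motion=[[0.65, 0, 0, 0, 0, 0, 10], [0.65, 0, 0, 0, 0, 0, 20], [0.65, 0, 0, 0, 0, 0, 30], [0.65, 0, 0, 0, 0, 0, 40], [0.65, 0, 0, 0, 0, 0, 50], [0.65, 0, 0, 0, 0, 0, 60], [0.65, 0, 0, 0, 0, 0, 70], [0.65, 0, 0, 0, 0, 0, 80], [0.65, 0, 0, 0, 0, 0, 90], [0.65, 0, 0, 0, 0, 0, 100], [0.65, 0, 0, 0, 0, 0, 110], [0.65, 0, 0, 0, 0, 0, 120], [0.65, 0.005, 0.001, 0.01, 0.3, 0.2, 130], [0.65, 0.005, 0.001, 0.018, 0.7, 0.5, 135.5], [0.65, 0.005, 0.001, 0.018, 0.7, 0.5, 135.5]])

```text
clock: 15.28
position: [0.4565, -0.3123, 0.1799]
ee_rot: [-0.613, 0.705, -0.271, 0.233]
ft_force: [-0.2, -0.0, -0.7]
grip_width: 0.65
```

```bash
python3 -c "
from h import *
st();print('grasp',rel(G-bN*.017-bw*.0005,frame(-bw,-bN)))"
```

```text
t 15.28 p [ 0.4565 -0.3123  0.1799] x [-0.141 -0.99   0.004] z [ 0.661 -0.097 -0.744] F [-0.2 -0.  -0.7] g 0.65 j [ 0.46 -0.14  0.28  2.28 -0.8   0.5  -0.34]
grasp [0.0004, -0.0009, 0.1194, 0.07, 0.04, 0.37]
```

Call:
servo_tool(motion=[[0.65, 0, -0.001, 0.04, 0, 0, 0.4], [0.65, 0, -0.001, 0.08, 0, 0, 0.4], [0.65, 0, -0.001, 0.105, 0, 0, 0.4], [0.65, 0, -0.001, 0.119, 0, 0, 0.4], [0.65, 0, -0.001, 0.119, 0, 0, 0.4]])

```text
clock: 15.9
position: [0.5363, -0.3241, 0.0924]
ee_rot: [-0.611, 0.706, -0.271, 0.234]
ft_force: [-1.2, 0.2, 0.1]
grip_width: 0.646
```

```bash
python3 -c "
from h import *
st();print('grasp',rel(G-bN*.017-bw*.0005,frame(-bw,-bN)))"
```

```text
t 15.9 p [ 0.5363 -0.3241  0.0924] x [-0.144 -0.99   0.   ] z [ 0.662 -0.096 -0.743] F [-1.2  0.2  0.1] g 0.646 j [ 0.68  0.18 -0.04  2.19 -1.27  0.34  0.07]
grasp [0.0003, 0.0006, 0.0004, 0.02, 0.07, 0.1]
```

Call:
servo_tool(motion=[[0, 0, 0, 0, 0, 0, 0], [0, 0, 0, 0, 0, 0, 0], [0, 0, 0, 0, 0, 0, 0], [0, 0, 0, 0, 0, 0, 0], [0, 0, 0, 0, 0, 0, 0], [0, 0, 0, 0, 0, 0, 0]], grip_force=50)

```text
clock: 16.65
position: [0.536, -0.3248, 0.0935]
ee_rot: [-0.611, 0.706, -0.272, 0.234]
ft_force: [-5.2, 1.1, 3.1]
grip_width: 0.22
```

```bash
python3 -c "
from h import *
st();o=monitor.get_obs();M=R.from_quat(o['ee_rot']).as_matrix()
print('a in tool',(M.T@ba).round(3))"
```

```text
t 16.65 p [ 0.536  -0.3248  0.0935] x [-0.145 -0.989  0.002] z [ 0.662 -0.099 -0.743] F [-5.2  1.1  3.1] g 0.22 j [ 0.68  0.18 -0.03  2.19 -1.27  0.34  0.07]
a in tool [ 0.002 -1.     0.   ]
```

Call:
servo_tool(motion=[[0, 0, -0.008, -0.001, 0, 0, 0], [0, 0, -0.02, -0.001, 0, 0, 0], [0, 0, -0.03, -0.001, 0, 0, 0], [0, 0, -0.03, -0.001, 0, 0, 0]])

```text
clock: 17.15
position: [0.5583, -0.3271, 0.1147]
ee_rot: [-0.611, 0.705, -0.272, 0.234]
ft_force: [0.3, -0.2, -0.9]
grip_width: 0.221
```

```bash
python3 -c "
from h import *
st();print('from grasp',(GR.T@(np.array(monitor.get_obs()['position'])-[0.536,-0.3248,.0935])).round(4))"
```

```text
t 17.15 p [ 0.5583 -0.3271  0.1147] x [-0.143 -0.99   0.002] z [ 0.663 -0.097 -0.743] F [ 0.3 -0.2 -0.9] g 0.221 j [ 0.62  0.18 -0.    2.13 -1.12  0.35 -0.1 ]
from grasp [ 0.0009  0.0308 -0.0007]
```

Moves freely. Draw the rest (another ~75 mm), then lift.

Call:
servo_tool(motion=[[0, 0, -0.015, 0, 0, 0, 0], [0, 0, -0.03, 0, 0, 0, 0], [0, 0, -0.045, 0, 0, 0, 0], [0, 0, -0.065, 0, 0, 0, 0], [0, 0, -0.085, -0.005, 0, 0, 0], [0, 0, -0.1, -0.02, 0, 0, 0], [0, 0, -0.11, -0.06, 0, 0, 0], [0, 0, -0.11, -0.11, 0, 0, 0], [0, 0, -0.11, -0.13, 0, 0, 0], [0, 0, -0.11, -0.13, 0, 0, 0]])

```text
clock: 18.4
position: [0.552, -0.3268, 0.2856]
ee_rot: [-0.611, 0.706, -0.273, 0.234]
ft_force: [0.4, -0.6, -0.8]
grip_width: 0.221
```

Run:
```python
from h import *
st();a,d=shot('side','s6.png')
C=BO+BR@[-.015,0,.009]
for y in (0,20,35):
    b=Rz(y)[:,0]; F=frame(-Rz(y)[:,1],[0,0,-1]); P=C*[1,1,0]+[0,0,.27]-b*.08; print(y,P.round(3),rel(P,F))
```

```text
t 18.4 p [ 0.552  -0.3268  0.2856] x [-0.145 -0.989  0.002] z [ 0.663 -0.099 -0.742] F [ 0.4 -0.6 -0.8] g 0.221 j [ 0.46 -0.07  0.17  1.98 -0.54  0.62 -0.74]
0 [0.388 0.238 0.27 ] [-0.5347, 0.1903, -0.1538, -41.94, -3.13, -7.88]
20 [0.392 0.211 0.27 ] [-0.5083, 0.1839, -0.1479, -41.12, -10.46, -26.96]
35 [0.402 0.192 0.27 ] [-0.4913, 0.1748, -0.1397, -39.93, -15.95, -41.26]
```

View pics/s6.png

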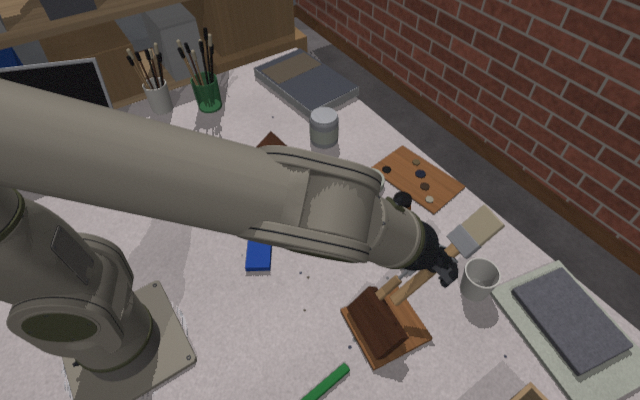

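The brush (bristles 485,225; handle end ~395,300) is out of the holder and the knife handle is still in place (388,288).

Call:
servo_tool(motion=[[0, -0.01, 0.01, -0.02, -5, -2, -5], [0, -0.03, 0.02, -0.03, -10, -4, -10], [0, -0.06, 0.035, -0.05, -15, -6, -15], [0, -0.1, 0.05, -0.065, -20, -8, -20], [0, -0.14, 0.065, -0.08, -25, -10, -25], [0, -0.18, 0.08, -0.09, -30, -12, -30], [0, -0.22, 0.095, -0.1, -35, -14, -35], [0, -0.26, 0.11, -0.11, -40, -16, -41], [0, -0.3, 0.12, -0.118, -40, -16, -41.3], [0, -0.34, 0.13, -0.125, -40, -16, -41.3], [0, -0.38, 0.145, -0.13, -40, -16, -41.3], [0, -0.42, 0.155, -0.135, -40, -16, -41.3], [0, -0.46, 0.165, -0.138, -40, -16, -41.3], [0, -0.48, 0.172, -0.14, -40, -16, -41.3], [0, -0.491, 0.175, -0.14, -40, -16, -41.3], [0, -0.491, 0.175, -0.14, -40, -16, -41.3], [0, -0.491, 0.175, -0.14, -40, -16, -41.3], [0, -0.491, 0.175, -0.14, -40, -16, -41.3]])

```text
clock: 20.7
position: [0.4022, 0.1908, 0.2704]
ee_rot: [0.887, -0.462, -0.001, 0.0]
ft_force: [-0.1, -1.0, -1.1]
grip_width: 0.22
```

Run:
```python
from h import *
st();a,d=shot('side','s7.png');b,e=shot('top','t7.png')
C=BO+BR@[-.015,0,.009];print('C',C)
cv2.imwrite('pics/c7.png',np.hstack([cv2.resize(a[20:320,160:460],(400,400)),cv2.resize(b[100:300,140:340],(400,400))]))
for n,x in(('side',d),('top',e)):
    p=cloud(n,x);m=((p>[.36,.12,.2])&(p<[.60,.36,.34])).all(-1)
    q=p[m];b=Rz(35)[:,0];w=Rz(35)[:,1];s=(q-C)@b
    for lo in np.arange(-.06,.06,.02):
        k=q[(s>=lo)&(s<lo+.02)]
        if len(k)>8:print(n,lo.round(2),len(k),'w',(np.percentile((k-C)@w,[2,98])).round(4),'z',np.percentile(k[:,2],[5,50,95]).round(4))
    print(n,'s range',np.percentile(s,[1,99]))
print(det('side','brush_mid'),det('side','bristles_mid'),det('top','bristles_mid'))
```

```text
t 20.7 p [0.4022 0.1908 0.2704] x [ 0.573 -0.82  -0.001] z [-0.002 -0.    -1.   ] F [-0.1 -1.  -1.1] g 0.22 j [-0.01 -0.07 -0.5   1.82 -0.03  1.38 -1.47]
C [0.46756117 0.23795815 0.06229423]
side -0.06 41 w [-0.026   0.0204] z [0.28   0.2864 0.2948]
side -0.04 41 w [-0.0253  0.0073] z [0.2819 0.2911 0.2937]
side -0.02 41 w [-0.0246  0.0196] z [0.2836 0.291  0.2929]
side 0.0 42 w [-0.0242  0.0062] z [0.2826 0.2907 0.2933]
side 0.02 26 w [-0.0237  0.0172] z [0.2867 0.2911 0.2928]
side s range [-0.13236345  0.02246475]
top -0.06 54 w [-0.0263 -0.0154] z [0.286  0.2936 0.2966]
top -0.04 120 w [-0.0259 -0.003 ] z [0.2883 0.2933 0.2959]
top -0.02 158 w [-0.0251  0.0005] z [0.2886 0.2923 0.2945]
top 0.0 163 w [-0.0251  0.0015] z [0.2891 0.2919 0.2949]
top 0.02 52 w [-0.0251  0.0022] z [0.2893 0.2917 0.2941]
top s range [-0.13381656  0.02566617]
[(0.91, array([ 0.3094, -0.3062,  0.0163])), (0.81, array([0.3683, 0.1647, 0.2889]))] [(0.91, array([0.3682, 0.1614, 0.2924])), (0.85, array([ 0.3107, -0.3076,  0.0141]))] [(0.96, array([ 0.2138, -0.3135,  0.011 ])), (0.65, array([0.3785, 0.1745, 0.2918]))]
```

View pics/c7.png

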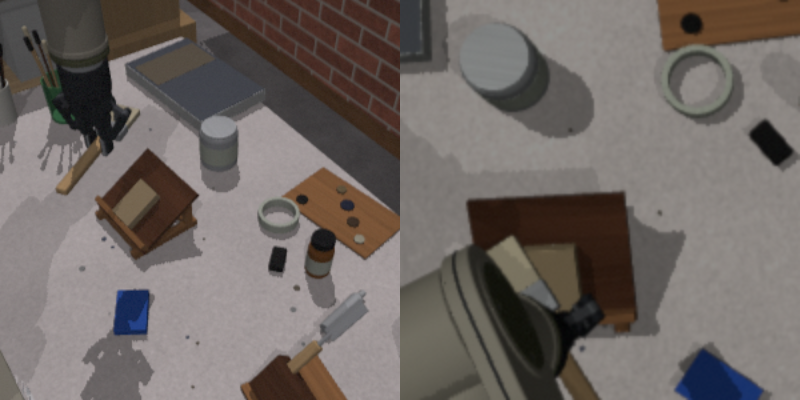

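The brush is level at about 0.29 m. The measured bristle tip is 24 mm past the canvas centre (25 mm expected), so the bristle middle is over it. The canvas (side crop (137,200)) and the knife (310,355) are in place.

Call:
servo_tool(motion=[[0, 0, 0, 0, 0, 0, 0], [0, 0, 0, 0, 0, 0, 0], [0, 0, 0, 0, 0, 0, 0], [0, 0, 0, 0, 0, 0, 0]])

```text
clock: 21.45
position: [0.4019, 0.1915, 0.2704]
ee_rot: [0.887, -0.462, -0.001, 0.0]
ft_force: [-0.6, -0.1, -0.6]
grip_width: 0.222
```

```bash
python3 -c "
from h import *
st();print(np.abs(monitor.get_obs()['joint_velocities']).max());print(ticket.hand_in())"
```

```text
t 21.45 p [0.4019 0.1915 0.2704] x [ 0.574 -0.819 -0.001] z [-0.002 -0.    -1.   ] F [-0.6 -0.1 -0.6] g 0.222 j [-0.01 -0.07 -0.5   1.82 -0.03  1.38 -1.47]
0.002079028430018658
the job is handed in; nothing more can be done
None
```

I set the linen canvas on the easel and let go. I then drew the wide brush, turned it level and handed the job in at 21.45 s, still holding it over the canvas.

- **Canvas:** I slid it down the board until the ledge stopped it (about 17 N), and released it there. The picture after release shows it flat, long way up and centred. My numeric fit of its position from the depth data took in the ledge too, so it confirms nothing. The contact and the picture are the evidence.
- **Brush:** It is about 29 cm above the table and level to about 1°. The bristle tip is 24 mm past the canvas centre (25 mm expected), so the bristle middle is over it. The arm is still (top joint speed 0.002 rad/s) and the grip is steady.
- **Other things:** The last picture shows the knife still in the holder. What shows there of the other things, including the blue block, looks where it was. I did not measure the rest again.
- **Problems on the way:** Joint 7 came to its limit on the first approach to the brush, so I turned the tool half a turn. Joint 5 sat at the edge of its range (-1.27) while I closed on the handle. The bristle detector reported the handle near the gripper and the green look-alike instead of the bristles, so I used the depth data.

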